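Slide a microfluidic chip along the rail into the reader's corner nest and latch it

TASK

Load the white chip into the reader tray with fingertip pushes only: push it flat against the long guide rail while it is still well outside the nest, then slide it along the rail into the corner until it sits fully home against both the rail and the end stop. Then swing the orange keeper arm fully shut behind it. Never lift the chip off the tray or tip it up, and leave everything else on the bench as it is.

Things in the scene. Friction and masses are not known exactly. Their poses are not given: they have to be found in the camera images.
- reader: Fixed bench-top chip reader: white housing 265 x 300 x 200 mm with a dark tray run out of its front. Origin on the bench under the seated chip's centre; +y runs along the rail towards the housing, +x to the rail side, z up. In this frame (mm) the tray top is at z 30, x -115 to 40, y -200 to 80; the housing front is at y 80.
- nest (a point): Centre of the corner nest, on the tray's top (30 mm above the bench): where the centre of the chip's underside lies when fully home against rail and end stop. Axes as the reader's.
- rail (a point): On the inner face of the bare-metal guide rail, at tray-top height, 76 mm before the nest centre (nest frame: x 22, y -76 mm). The rail is 8 mm high, 8 mm thick and runs from y -192 to 40 mm in the nest frame. Axes as the reader's.
- stop (a point): On the inner face of the end stop, at tray-top height (nest frame: x 0, y 32 mm). The stop is an 8 mm high metal bar across the tray, from x -35 to 30 mm. Axes as the reader's.
- wall (a point): On the inner face of the nest's low side wall, opposite the rail, at tray-top height (nest frame: x -25, y 13 mm). The wall is 8 mm high, runs from y 32 back to y -5 mm and then flares outwards to about x -41, y -18 mm, so that the nest is 47 mm wide. Axes as the reader's.
- chip: The chip to load: loose flat white plastic cartridge, 44 (x) x 64 (y) x 10 mm, 40 g, green window, three grey ports 3 mm high across its leading end (y 17 to 27 mm); its top is flat from y -32 to 17 mm. Origin at the underside's centre; axes parallel to the reader's when seated. It slides easily on tray and rail (friction 0.2); a fingertip pressed on its top drags it and slips once it is blocked.
- chip_top (a point): Centre of the chip's top face, 10 mm above its underside; axes as the chip's. At the start it lies 100 to 165 mm short of the nest along the rail, 13 to 32 mm farther from the rail than when seated, up to 0.35 rad askew.
- keeper (a joint): Orange keeper arm by the nest's mouth, swinging about a vertical pivot. Value in rad: 0 fully open (150 degrees from shut, pointing away from the rail), growing counter-clockwise seen from above to 2.618 fully shut at its stop, the arm then pointing along reader +x, 1.5 mm behind the seated chip. Starts at 0 to 0.25. Stiff (1 to 2 N at its end), stays where it is left.
- pivot (a point): Pivot axis of the keeper, at tray-top height (nest frame: x -45, y -37.5 mm); axes as the reader's. The arm reaches 62 mm from here, is 8 mm wide and 4 to 12 mm above the tray top; its hub is 15 mm across and 14 mm high.
- keeper_post (a point): Centre of the round finger post on the keeper arm: 10 mm across, 53 mm from the pivot, from 12 to 24 mm above the tray top; this point is 18 mm above the tray.
- used_chip: Bystander: used grey chip with amber window, same size, lying on the bench. Origin at the underside.
- tip_box: Bystander: black box with orange top full of pipette tips, 80 x 118 x 58 mm. Origin at the underside.
- tube_rack: Bystander: red tube rack, 75 x 130 x 26 mm with small tubes to 42 mm. Origin at the underside.
- wash_bottle: Bystander: clear wash bottle with blue cap and spout, 66 mm across, 195 mm tall. Origin at the underside.
- tube: Bystander: standing clear tube with blue cap, 34 mm across, 111 mm tall. Origin at the underside.
- pipette: Bystander: grey and white hand pipette lying on the bench, about 270 mm long, 26 mm high. Origin at the underside.
- marker: Bystander: white marker pen with blue cap lying on the bench, 115 mm long, 11 mm thick. Origin at the underside.

How it is judged:
On the way, in this order (a step that is already met when the one before it is completed fails the run):
1. the chip lies square against the guide rail, still well outside the nest (x of chip in the frame of nest above -0.003 m and y of chip in the frame of nest below -0.05 m and angle between the y axis of chip and the y axis of nest, either way round below 0.06 rad), for 0.1 s.
2. the chip is home in the corner, keeper still open (x of chip in the frame of nest above -0.002 m and y of chip in the frame of nest above -0.002 m and angle between the y axis of chip and the y axis of nest, either way round below 0.05 rad and value of joint keeper below 2 rad), for 0.1 s.
At the end, for the whole second after the job is handed in: The chip lies flat on the tray, within 2 mm of fully home against both the rail and the end stop and within 0.05 rad of square, at rest, and the keeper is shut past 2.5 rad (its stop is at 2.618) (x of chip in the frame of nest between -0.002 and 0.002 m and y of chip in the frame of nest between -0.002 and 0.002 m and z of chip in the frame of nest between -0.002 and 0.002 m and angle between the y axis of chip and the y axis of nest, either way round below 0.05 rad and value of joint keeper above 2.5 rad and linear speed of chip below 0.01 m/s); the robot touches nothing.
It fails at once if the chip is lifted more than 6 mm off the tray (z of chip in the frame of nest above 0.006 m).
It fails at once if the chip is tipped up by more than 0.2 rad (angle between chip's own z axis and vertical above 0.2 rad).
It fails at once if a bystander is moved more than 15 mm (distance of any of used_chip, tip_box, tube_rack, wash_bottle, tube, pipette, marker from where it was at the start of the episode above 0.015 m).
It fails at once if a standing bystander is tipped over (angle between any of tube, wash_bottle's own z axis and vertical above 0.5 rad).
It also fails if it takes over 54 s, if anything falls off the work surface, if the arm or the gripper's body presses on something with over 40 N, if the wrist force passes 120 N, or if a joint passes its speed limit or range.

ROBOT

A 7-joint arm with a two-finger parallel gripper is mounted at the origin on the work surface. World frame = base frame: x ahead of the robot, y to its left, z up, the work surface at z = 0. Lengths are in m, angles in rad, forces in N, time in s.
With the tool pointing down it reaches from about 0.4 to 0.75 m from the base axis. Payload 19.5 kg.
Tool frame: the origin (TCP) lies at the centre of the arm's flange, where the gripper is bolted on; the fingertips stand 173 mm ahead of it and the grasp point (between the pads) lies 155 mm ahead of it (env.grip_point_offset is the distance from the TCP to the grasp point, in m); z points along the fingers, y is the direction in which the jaws open and shut (so a half turn about z gives the same grasp; the last joint's range is limited). The gripper opens to 85 mm and grips with 20 to 120 N. Pads are 22 mm wide; open, the fingers measure 114 mm over their backs; the gripper's body (76 mm by 85 mm) begins 54 mm behind the grasp point. The pads swing forward as they close: fully open they stand 13 mm farther back than shut.
Start: joints at [-1.146, 0.707, -0.028, 1.485, 0.022, 0.951, -0.075], TCP at [0.259, 0.513, 0.405] pointing down, gripper open.
Joint ranges: [-2.71, 2.71], [-0.32, 2.16], [-1.57, 1.52], [0, 2.45], [-1.46, 4.6], [0, 2.02], [-2.83, 2.83]. Speed limits (rad/s): [1.89, 1.89, 2.57, 2.57, 3.01, 3.01, 3.01].

INTERFACE

Orientations are given as [roll, pitch, yaw] about the fixed x, y, z axes, in that order (R = Rz(yaw) Ry(pitch) Rx(roll)).
In Python, from rig import env gives the robot as it stands.
- The arm moves only by the tool servo_tool, never from a script. Its argument "moves" is a list of rows, each a list of 3 entries, a list of its own where there are three numbers: the closure in counts, from 0 (fully open) to 255 (shut), then the shift along the tool's x, y, z in m, then the turn, a rotation vector about the tool's x, y, z in units of 6 degrees (1.0 is 6 degrees). In form: [[jaw, [dx, dy, dz], [wx, wy, wz]], ...]. A call has 1 to 20 rows; each row is the pose to reach, as a shift and turn from the pose commanded when the call began, along the tool's axes at that moment; what a row does not reach only later rows make up. A row lasts 1/12 s, in which the tool goes at most 41.7 mm and 7.16 degrees, less where a joint would pass 70% of its speed; a pose out of reach is approached as far as the arm can. A call with a gripper value outside its range is refused whole. The fingers move at their own pace and stop on an object; "force" is the grip in N (left out, the last holds). Time passes only in rows, so rows that repeat a pose let the fingers close. It gives the time, the measured TCP pose, the force and the opening at its end, in the units of the state.
- env.state(): the state, without advancing time (a new reading comes with each control period).
- env.snapshot(name): name is "side" or "top" or "wrist"; returns a dict with "color" (384x512x3 uint8, red, green, blue), "fovy" (degrees; the focal length in pixels is half the picture's height over the tangent of half this angle, whatever the lens; pixels are square), "cx", "cy" (the principal point, pixels), "extrinsics" (4x4, takes a point from world to camera coordinates); the wrist camera has in their place "mount" (4x4, takes a point from camera to tool coordinates, whose origin is the TCP and whose axes are the flange's). Camera axes: x right, y up, looking along -z (the intrinsics and any distortion apply to the point x, -y, -z); pixel columns grow to the right and rows downward; lengths in m; the calibration is good to about 2 mm. A picture is of the moment at which its call begins: read the wrist's pose just before it. There is no depth.
- env.close_job(): hands the job in, once; it reports no verdict.
The state is a dict: "clock": time; "joint_positions": joint angles; "dq": joint speeds; "joint_torque": joint torques, N m; "eef_pos": TCP position; "eef_rot": TCP orientation; "contact_force": force on the tool from outside, world axes, zero at the start; "ft_torque": the same for the moment, N m; "width": opening from 0.0 (shut) to 1.0 (fully open).
Only numpy, scipy, OpenCV 4.12 (cv2) and the standard library are available. Lean on these libraries where they do the work, as an engineer would, in place of code of your own. Each camera call takes 0.05 s, during which the arm holds its last target.

## Working session

There is one attempt and no reset: what is moved stays moved. The work goes in short steps, Python scripts to look and compute and a tool call to move; the robot and the scene stay as the last step left them, time stands still between calls to the robot, and variables do not carry over. Pictures are saved under pics/ and viewed, and the job is handed in when it is done.

Besides the shell and the picture viewer there is one more tool, called after ">>>" in YAML: its name, and indented under it one key for each argument. servo_tool: Moves the arm, as the interface text tells. Its arguments: {"type":"object","properties":{"moves":{"type":"array","items":{"type":"array"}},"force":{"type":"number"}},"required":["moves"]}

```bash
ls; mkdir -p pics; python3 - <<'E'
from rig import env
import cv2,numpy as np
s=env.state(); print({k:np.round(v,3).tolist() for k,v in s.items()})
for n in ["side","top","wrist"]:
    p=env.snapshot(n); cv2.imwrite(f"pics/{n}0.png",p["color"][:,:,::-1])
    print(n,p["fovy"],p["cx"],p["cy"],[k for k in p]); print(np.round(p.get("extrinsics",p.get("mount")),4).tolist())
E
```

```text
pics
{'clock': 0.0, 'joint_positions': [-1.146, 0.707, -0.028, 1.485, 0.022, 0.951, -0.076], 'dq': [0.001, 0.001, -0.002, 0.001, 0.0, 0.0, -0.0], 'joint_torque': [-0.0, -88.32, 1.235, -23.617, 0.017, 0.007, 0.0], 'eef_pos': [0.259, 0.513, 0.404], 'eef_rot': [-3.141, 0.0, 2.675], 'contact_force': [0.219, -0.439, -0.053], 'ft_torque': [0.019, -0.06, 0.004], 'width': 1.002}
side 52.64667697767186 249.9574859939155 185.89828190637934 ['color', 'fovy', 'cx', 'cy', 'extrinsics']
[[0.9624, -0.2715, -0.0117, -0.5766], [0.1364, 0.4456, 0.8848, -0.1098], [-0.235, -0.8531, 0.4659, -1.1731], [0.0, 0.0, 0.0, 1.0]]
top 52.35186280228896 260.1737850499719 188.03804020442115 ['color', 'fovy', 'cx', 'cy', 'extrinsics']
[[-0.0098, -0.9999, 0.0077, -0.1131], [0.991, -0.0087, 0.1334, -0.5933], [-0.1333, 0.0089, 0.991, -0.8681], [0.0, 0.0, 0.0, 1.0]]
wrist 63.28873573967746 257.85616879600434 193.42523556355425 ['color', 'fovy', 'cx', 'cy', 'mount']
[[-0.0012, 0.9474, 0.3202, 0.0835], [1.0, 0.0011, 0.0003, -0.0003], [-0.0001, 0.3202, -0.9474, 0.0313], [0.0, 0.0, 0.0, 1.0]]
```

View pics/top0.png

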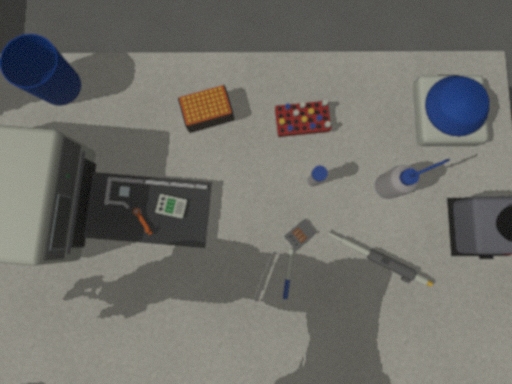

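View pics/side0.png

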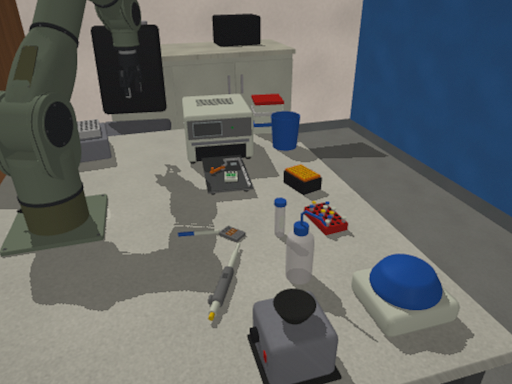

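View pics/wrist0.png

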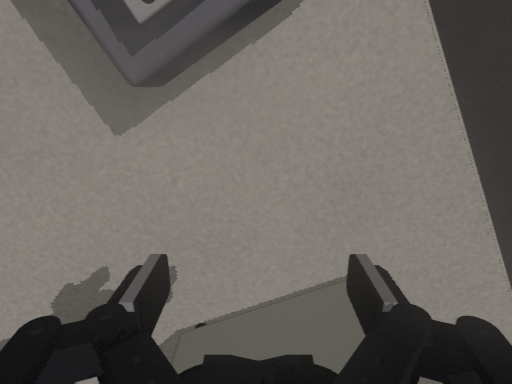

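```bash
cat > h.py <<'E'
import numpy as np,cv2
from rig import env
from scipy.spatial.transform import Rotation as R
def cam(p,st=None):
    f=p["color"].shape[0]/2/np.tan(np.radians(p["fovy"]/2))
    if "extrinsics" in p: E=np.linalg.inv(np.array(p["extrinsics"]))
    else:
        T=np.eye(4);T[:3,:3]=R.from_euler("xyz",st["eef_rot"]).as_matrix();T[:3,3]=st["eef_pos"]
        E=T@np.array(p["mount"])
    return f,p["cx"],p["cy"],E
def ray(c,u,v,z):
    f,cx,cy,E=c
    d=E[:3,:3]@np.array([(u-cx)/f,-(v-cy)/f,-1]); o=E[:3,3]
    return o+d*(z-o[2])/d[2]
def proj(c,P):
    f,cx,cy,E=c
    q=np.linalg.inv(E)@np.append(P,1); return cx+f*q[0]/-q[2], cy-f*q[1]/-q[2]
E
python3 - <<'E'
from h import *
p=env.snapshot("top");c=cam(p)
print(np.round(c[3],3).tolist())
im=p["color"][160:260,75:225,::-1]
cv2.imwrite("pics/topz.png",cv2.resize(im,None,fx=5,fy=5,interpolation=cv2.INTER_CUBIC))
hsv=cv2.cvtColor(p["color"],cv2.COLOR_RGB2HSV)
print([hsv[r,cc].tolist() for r,cc in [(220,140),(210,180),(207,170),(185,150),(199,163)]])
p=env.snapshot("side")
im=p["color"][140:210,180:270,::-1]
cv2.imwrite("pics/sidez.png",cv2.resize(im,None,fx=8,fy=8,interpolation=cv2.INTER_CUBIC))
E
```

```text
[[-0.01, 0.991, -0.133, 0.471], [-1.0, -0.009, 0.009, -0.11], [0.008, 0.133, 0.991, 0.94], [0.0, 0.0, 0.0, 1.0]]
[[11, 171, 127], [37, 18, 128], [61, 109, 103], [24, 19, 66], [30, 20, 90]]
```

View pics/topz.png

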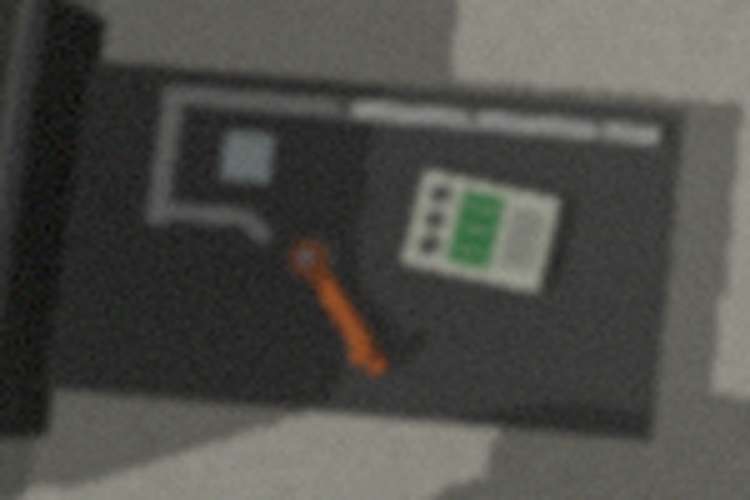

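View pics/sidez.png

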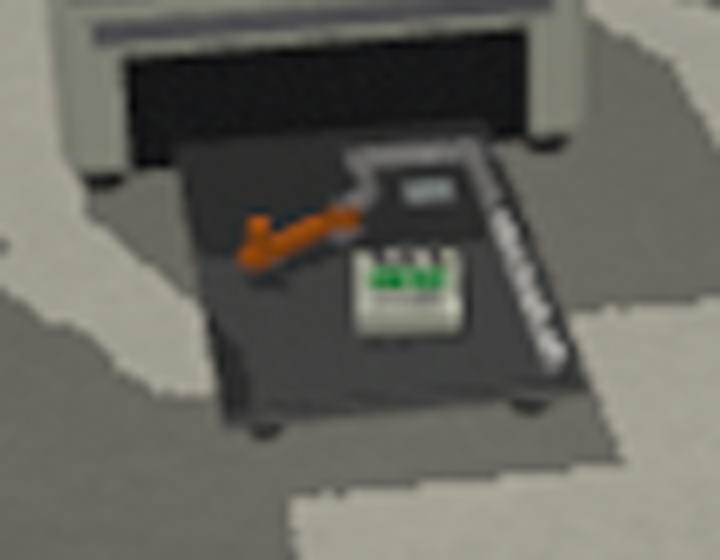

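```bash
python3 - <<'E'
from h import *
p=env.snapshot("top");c=cam(p)
def z(u,v,h): return ray(c,(u+.5)/5+75-.5,(v+.5)/5+160-.5,h)
A=[("trayTR",683,103,.03),("trayBR",650,438,.03),("trayTL",100,65,.03),("rail end mid",660,135,.038),("rail corner",172,95,.038),("hub",306,258,.044),("armend",372,372,.042),("c1",425,170,.04),("c2",562,195,.04),("c3",540,295,.04),("c4",402,265,.04)]
for n,u,v,h in A: print(n,np.round(z(u,v,h),4))
E
```

```text
trayTR [ 0.6132 -0.0035  0.03  ]
trayBR [0.4573 0.0106 0.03  ]
trayTL [0.6337 0.2711 0.03  ]
rail end mid [0.597  0.0062 0.038 ]
rail corner [0.6178 0.2337 0.038 ]
hub [0.5407 0.167  0.044 ]
armend [0.4885 0.1359 0.042 ]
c1 [0.5813 0.1146 0.04  ]
c2 [0.5691 0.051  0.04  ]
c3 [0.523  0.0604 0.04  ]
c4 [0.5373 0.124  0.04  ]
```

>>> servo_tool:
  moves:
    - [255,[0,0,-0.03],[0,0,0]]
    - [255,[-0.1,-0.067,-0.03],[0,0,-0.9]]
    - [255,[-0.2,-0.134,-0.03],[0,0,-1.8]]
    - [255,[-0.3,-0.2,-0.03],[0,0,-2.7]]
    - [255,[-0.403,-0.267,-0.03],[0,0,-3.58]]
    - [255,[-0.403,-0.267,0],[0,0,-3.58]]
    - [255,[-0.403,-0.267,0],[0,0,-3.58]]
    - [255,[-0.403,-0.267,0],[0,0,-3.58]]
    - [255,[-0.403,-0.267,0],[0,0,-3.58]]
    - [255,[-0.403,-0.267,0],[0,0,-3.58]]
    - [255,[-0.403,-0.267,0],[0,0,-3.58]]
    - [255,[-0.403,-0.267,0],[0,0,-3.58]]
    - [255,[-0.403,-0.267,0],[0,0,-3.58]]
    - [255,[-0.403,-0.267,0],[0,0,-3.58]]
    - [255,[-0.403,-0.267,0],[0,0,-3.58]]
    - [255,[-0.403,-0.267,0],[0,0,-3.58]]
    - [255,[-0.403,-0.267,0],[0,0,-3.58]]
    - [255,[-0.403,-0.267,0],[0,0,-3.58]]

```text
clock: 1.8
eef_pos: [0.4982, 0.0946, 0.4049]
eef_rot: [3.141, 0.0, 3.051]
contact_force: [-0.5, -0.6, -0.3]
width: -0.002
```

```bash
python3 - <<'E'
from h import *
s=env.state(); print(np.round(s["eef_pos"],4),np.round(s["eef_rot"],4),s["clock"],s["width"],np.abs(s["dq"]).max())
p=env.snapshot("wrist");cv2.imwrite("pics/w1.png",p["color"][:,:,::-1]); 
E
```

```text
[0.4982 0.0946 0.4049] [3.1414e+00 1.0000e-04 3.0513e+00] 1.8 -0.0023476828894913987 0.0025146651938178534
```

View pics/w1.png

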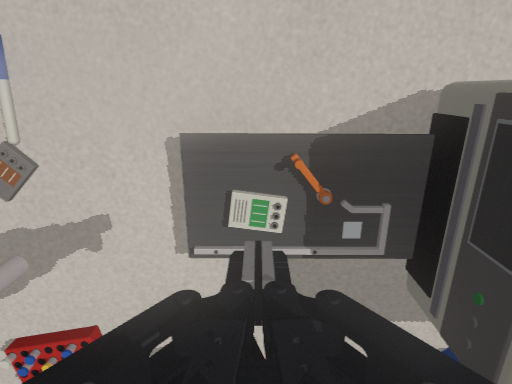

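```bash
python3 - <<'E'
from h import *
s=env.state();p=env.snapshot("wrist");c=cam(p,s)
im=p["color"];hsv=cv2.cvtColor(im,cv2.COLOR_RGB2HSV)
cv2.imwrite("pics/w1z.png",cv2.resize(im[120:270,165:435,::-1],None,fx=2.96,fy=2.96,interpolation=cv2.INTER_CUBIC))
# chip mask: bright within tray + green
roi=np.zeros(im.shape[:2],np.uint8);roi[180:238,215:300]=1
m=((hsv[...,2]>110)|((hsv[...,1]>100)&(hsv[...,0]>40)&(hsv[...,0]<90)))&(roi>0)
m=cv2.morphologyEx(m.astype(np.uint8),cv2.MORPH_CLOSE,np.ones((9,9)))
cs=max(cv2.findContours(m,0,1)[0],key=cv2.contourArea)
r=cv2.minAreaRect(cs);b=cv2.boxPoints(r);print(r)
B=np.array([ray(c,u,v,.04) for u,v in b]);print(np.round(B,4).tolist(),B.mean(0))
o=(hsv[...,0]<18)&(hsv[...,1]>140)&(hsv[...,2]>60);o[:,:280]=0;o[:140]=0;o[215:]=0
o=o.astype(np.uint8)
ys,xs=np.nonzero(o);print("orange",xs.min(),xs.max(),ys.min(),ys.max());cv2.imwrite("pics/m.png",np.hstack([m*255,o*255]))
E
```

```text
((257.60772705078125, 211.13845825195312), (56.311763763427734, 37.334449768066406), 7.125016689300537)
[[0.5644, 0.0526, 0.04], [0.5196, 0.0634, 0.04], [0.5337, 0.1254, 0.04], [0.5794, 0.1172, 0.04]] [0.54930123 0.08964336 0.04      ]
orange 291 332 153 203
```

View pics/w1z.png

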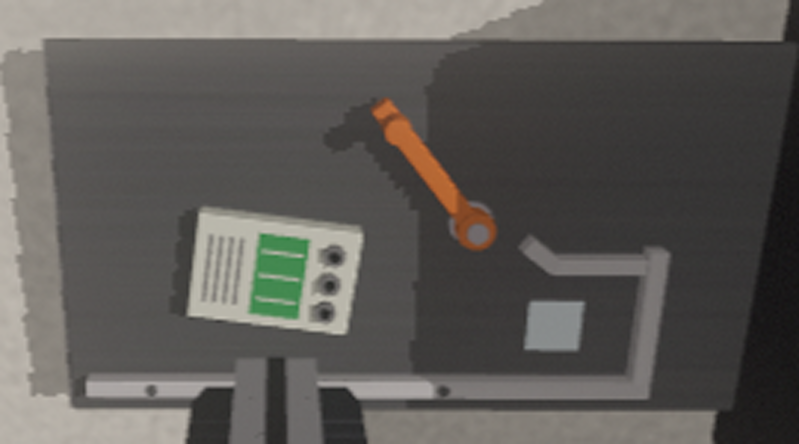

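View pics/m.png

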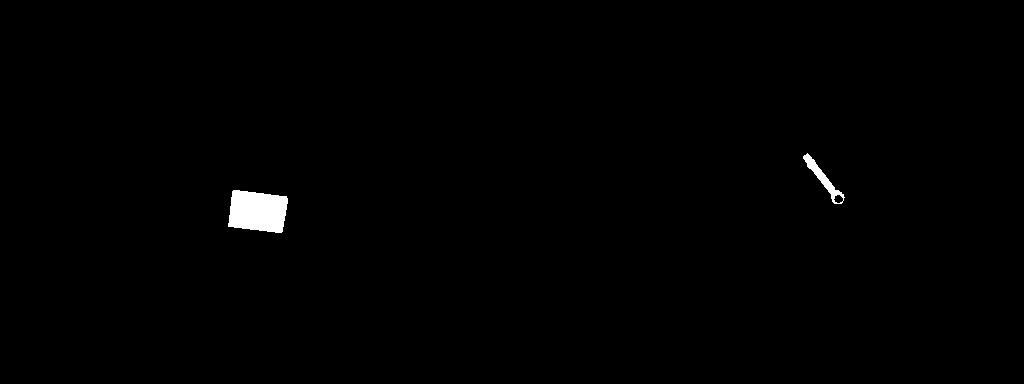

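```bash
python3 - <<'E'
from h import *
p=env.snapshot("wrist");im=p["color"]
cv2.imwrite("pics/w1a.png",cv2.resize(im[180:260,310:400,::-1],None,fx=8,fy=7.2,interpolation=cv2.INTER_CUBIC))
cv2.imwrite("pics/w1b.png",cv2.resize(im[230:270,180:250,::-1],None,fx=8,fy=8,interpolation=cv2.INTER_CUBIC))
E
```

```text
(no output)
```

View pics/w1a.png

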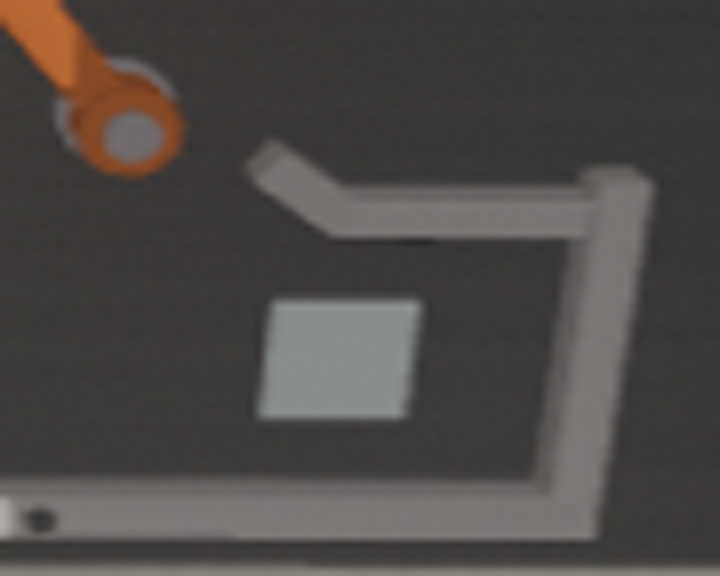

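View pics/w1b.png

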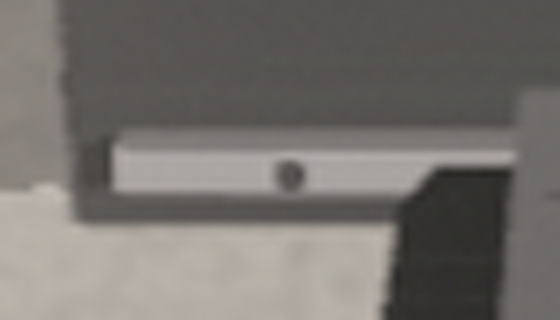

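```bash
cat >> h.py <<'E'
YAW=-0.0912; N=np.array([.589,.2])
E
python3 - <<'E'
from h import *
s=env.state();p=env.snapshot("wrist");c=cam(p,s)
a=ray(c,310+552/8-.5,180+494/7.2-.5,.038);b=ray(c,180+112/8-.5,230+148/8-.5,.038)
a2=ray(c,310+535/8-.5,180+480/7.2-.5,.03);h=ray(c,310+133/8-.5,180+135/7.2-.5,.044)
print(a,a2,b,h,np.linalg.norm((a-b)[:2]))
d=(a-b)[:2];yaw=-np.arctan2(d[0],d[1]);print("yaw",yaw)
M=lambda y:np.array([[np.cos(y),-np.sin(y)],[np.sin(y),np.cos(y)]])
for q,n in [(a,(22,32)),(a2,(22,32)),(b,(22,-192)),(h,(-45,-37.5))]: print("nest",q[:2]-M(yaw)@np.array(n)/1000)
n=np.mean([q[:2]-M(yaw)@np.array(k)/1000 for q,k in [(a,(22,32)),(b,(22,-192)),(h,(-45,-37.5))]],0)
C=np.array([.5493,.0896]);print(n,"chip in nest",M(yaw).T@(C-n), "TCP",M(yaw).T@(s["eef_pos"][:2]-n))
# tray corners
for u,v in [(165+45/2.96,120+40/2.96)]:
  q=ray(c,u-.5,v-.5,.03);print("tray(-115,-200)",M(yaw).T@(q[:2]-n))
q=ray(c,165+(397)/2.96-.5,120+130/2.96-.5,.054);v=M(yaw).T@(q[:2]-n);print("post",v,"ang",np.arctan2(v[1]+.0375,v[0]+.045)+np.radians(150))
E
```

```text
[0.61097006 0.23022441 0.038     ] [0.61268516 0.23058804 0.03      ] [0.5902367  0.00763976 0.038     ] [0.53880981 0.16742074 0.044     ] 0.22354820011251797
yaw -0.09288019555216925
nest [0.58609699 0.20040276]
nest [0.58781209 0.20076639]
nest [0.58613889 0.20085262]
nest [0.58709385 0.2005855 ]
[0.58644324 0.20061363] chip in nest [-0.026687   -0.11398004] TCP [-0.07789276 -0.11413438]
tray(-115,-200) [-0.11486782 -0.19948973]
post [-0.08662893 -0.07137835] ang 0.15951082573097342
```

```bash
python3 - <<'E'
from h import *
s=env.state();p=env.snapshot("wrist");f,cx,cy,_=cam(p,s);c=(f,cx,cy,np.array(p["mount"]))
for d in (.16,.173,.18,.186):
  print(d,[np.round(proj(c,np.array([x,y,d])),1).tolist() for x in (-.011,.011) for y in (-.0145,.0145)])
cv2.imwrite("pics/w1t.png",cv2.resize(p["color"][225:385,180:340,::-1],None,fx=3.7,fy=3.7,interpolation=cv2.INTER_CUBIC)*2)
E
```

```text
0.16 [[228.2, 292.4], [287.5, 292.3], [226.7, 252.5], [288.9, 252.4]]
0.173 [[230.4, 277.1], [285.3, 277.1], [229.1, 239.6], [286.5, 239.6]]
0.18 [[231.5, 269.8], [284.3, 269.7], [230.3, 233.5], [285.3, 233.4]]
0.186 [[232.3, 263.9], [283.4, 263.9], [231.2, 228.6], [284.4, 228.6]]
```

View pics/w1t.png

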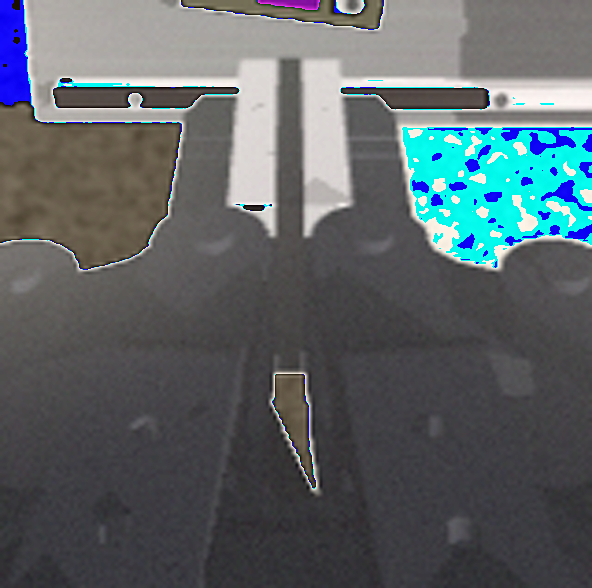

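>>> servo_tool:
  moves:
    - [255,[0,0,0.04],[0,0,0]]
    - [255,[0,0,0.08],[0,0,0]]
    - [255,[0,0,0.12],[0,0,0]]
    - [255,[0,0,0.15],[0,0,0]]
    - [255,[0,0,0.175],[0,0,0]]
    - [255,[0,0,0.188],[0,0,0]]
    - [255,[0,0,0.194],[0,0,0]]
    - [255,[0,0,0.198],[0,0,0]]
    - [255,[0,0,0.198],[0,0,0]]
    - [255,[0,0,0.198],[0,0,0]]
    - [255,[0,0,0.198],[0,0,0]]

```text
clock: 2.97
eef_pos: [0.4987, 0.0937, 0.2076]
eef_rot: [3.141, 0.001, 3.05]
contact_force: [0.2, -0.0, -0.4]
width: 0.002
```

```bash
python3 - <<'E'
from h import *
s=env.state(); print(np.round(s["eef_pos"],4),np.round(s["eef_rot"],4),s["contact_force"])
p=env.snapshot("wrist");cv2.imwrite("pics/w2.png",p["color"][:,:,::-1]); 
p=env.snapshot("side");cv2.imwrite("pics/s2.png",cv2.resize(p["color"][130:220,180:270,::-1],None,fx=6,fy=6,interpolation=cv2.INTER_CUBIC))
E
```

```text
[0.4987 0.0937 0.2076] [3.1413e+00 1.3000e-03 3.0496e+00] [ 0.21811024 -0.0012927  -0.36849534]
```

View pics/w2.png

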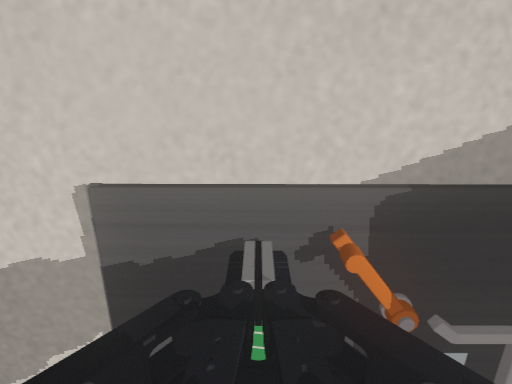

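View pics/s2.png

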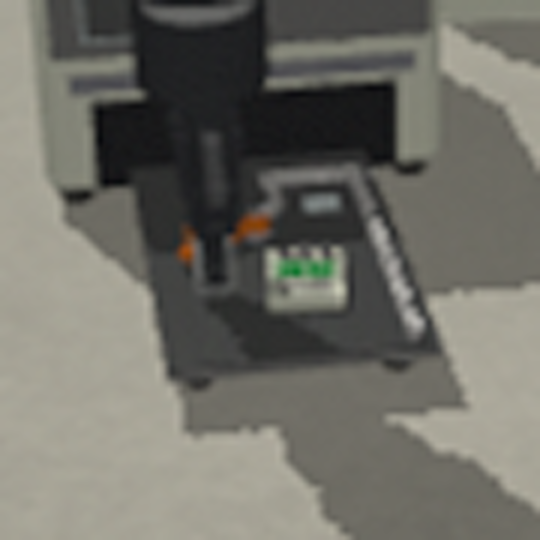

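>>> servo_tool:
  moves:
    - [255,[-0.005,0,0],[0,0,0]]
    - [255,[-0.01,0,0],[0,0,0]]
    - [255,[-0.013,0,0],[0,0,0]]
    - [255,[-0.016,0,0],[0,0,0]]
    - [255,[-0.019,0,0],[0,0,0]]
    - [255,[-0.022,0,0],[0,0,0]]
    - [255,[-0.025,0,0],[0,0,0]]
    - [255,[-0.028,0,0],[0,0,0]]
    - [255,[-0.031,0,0],[0,0,0]]
    - [255,[-0.034,0,0],[0,0,0]]
    - [255,[-0.036,0,0],[0,0,0]]
    - [255,[-0.038,0,0],[0,0,0]]
    - [255,[-0.04,0,0],[0,0,0]]
    - [255,[-0.04,0,0],[0,0,0]]

```text
clock: 4.23
eef_pos: [0.5386, 0.0899, 0.2067]
eef_rot: [-3.142, 0.0, 3.05]
contact_force: [1.1, 0.4, -0.5]
width: 0.001
```

```bash
cat >> h.py <<'E'
YAW=-.0925;N=np.array([.5868,.2006])
Mn=np.array([[np.cos(YAW),-np.sin(YAW)],[np.sin(YAW),np.cos(YAW)]])
def rep():
    s=env.state(); q=np.array(s["eef_pos"]);F=Mn.T@np.array(s["contact_force"])[:2]
    print("t",round(s["clock"],2),"tcp nest mm",np.round(1000*Mn.T@(q[:2]-N),1),"z",round(q[2],4),"rot",np.round(s["eef_rot"],4),"F",np.round(F,2),round(s["contact_force"][2],2))
    return s
E
python3 - <<'E'
from h import *
rep()
p=env.snapshot("top");cv2.imwrite("pics/t3.png",cv2.resize(p["color"][160:260,75:225,::-1],None,fx=5,fy=5,interpolation=cv2.INTER_CUBIC))
E
```

```text
t 4.23 tcp nest mm [ -37.8 -114.7] z 0.2067 rot [-3.1415e+00  2.0000e-04  3.0496e+00] F [1.1  0.54] -0.54
```

View pics/t3.png

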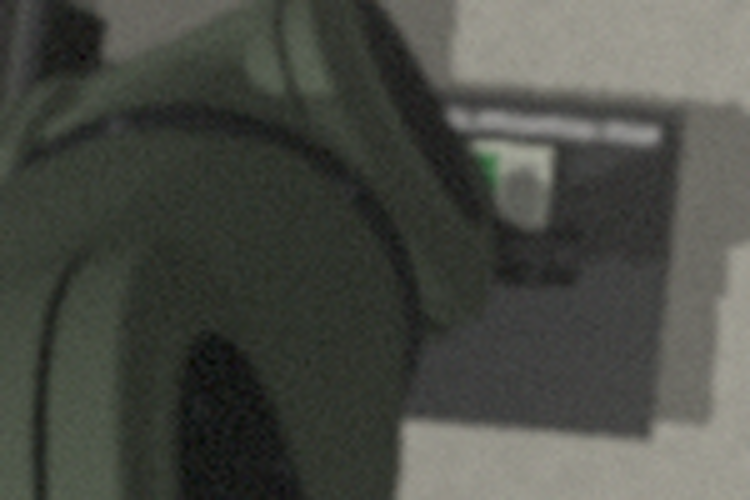

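>>> servo_tool:
  moves:
    - [255,[-0.001,0,0],[0,0,0]]
    - [255,[-0.002,0,0],[0,0,0]]
    - [255,[-0.003,0,0],[0,0,0]]
    - [255,[-0.004,0,0],[0,0,0]]
    - [255,[-0.004,0,0],[0,0,0]]

```text
clock: 4.7
eef_pos: [0.5424, 0.0896, 0.2067]
eef_rot: [-3.142, 0.0, 3.05]
contact_force: [-0.2, -0.4, -0.3]
width: 0.003
```

```bash
python3 - <<'E'
from h import *
rep()
p=env.snapshot("top");cv2.imwrite("pics/t4.png",cv2.resize(p["color"][160:260,75:225,::-1],None,fx=5,fy=5,interpolation=cv2.INTER_CUBIC))
E
```

```text
t 4.7 tcp nest mm [ -33.9 -114.6] z 0.2067 rot [-3.1415e+00  1.0000e-04  3.0496e+00] F [-0.16 -0.4 ] -0.31
```

View pics/t4.png

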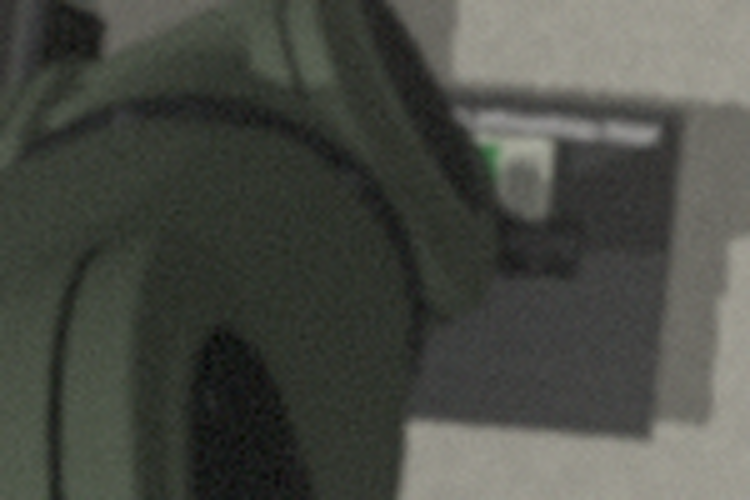

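>>> servo_tool:
  moves:
    - [255,[-0.001,0,0],[0,0,0]]
    - [255,[-0.002,0,0],[0,0,0]]
    - [255,[-0.002,0,0],[0,0,0]]

```text
clock: 5.0
eef_pos: [0.5444, 0.0894, 0.2067]
eef_rot: [-3.142, 0.0, 3.05]
contact_force: [-0.0, -0.1, -0.0]
width: 0.002
```

>>> servo_tool:
  moves:
    - [255,[-0.001,0,0],[0,0,0]]
    - [255,[-0.0015,0,0],[0,0,0]]
    - [255,[-0.0015,0,0],[0,0,0]]

```text
clock: 5.25
eef_pos: [0.5452, 0.0894, 0.2065]
eef_rot: [-3.141, -0.002, 3.05]
contact_force: [-5.6, 1.5, 1.6]
width: 0.0
```

>>> servo_tool:
  moves:
    - [255,[0.004,0,0],[0,0,0]]
    - [255,[0.015,0,0],[0,0,0]]
    - [255,[0.015,0,-0.02],[0,0,0]]
    - [255,[0.015,0,-0.04],[0,0,0]]
    - [255,[0.005,-0.03,-0.04],[0,0,0]]
    - [255,[-0.01,-0.06,-0.04],[0,0,0]]
    - [255,[-0.031,-0.062,-0.04],[0,0,0]]
    - [255,[-0.031,-0.062,-0.04],[0,0,0]]
    - [255,[-0.031,-0.062,-0.04],[0,0,0]]

```text
clock: 6.0
eef_pos: [0.5711, 0.0242, 0.2465]
eef_rot: [3.141, 0.0, 3.049]
contact_force: [1.2, -0.2, 0.6]
width: -0.001
```

```bash
python3 - <<'E'
from h import *
rep()
p=env.snapshot("wrist");cv2.imwrite("pics/w5.png",p["color"][:,:,::-1]); 
p=env.snapshot("side");cv2.imwrite("pics/s5.png",cv2.resize(p["color"][130:220,180:270,::-1],None,fx=6,fy=6,interpolation=cv2.INTER_CUBIC))
p=env.snapshot("top");cv2.imwrite("pics/t5.png",cv2.resize(p["color"][160:260,75:225,::-1],None,fx=5,fy=5,interpolation=cv2.INTER_CUBIC))
E
```

```text
t 6.0 tcp nest mm [   0.6 -177.1] z 0.2465 rot [3.1415e+00 3.0000e-04 3.0486e+00] F [ 1.24 -0.1 ] 0.58
```

View pics/w5.png

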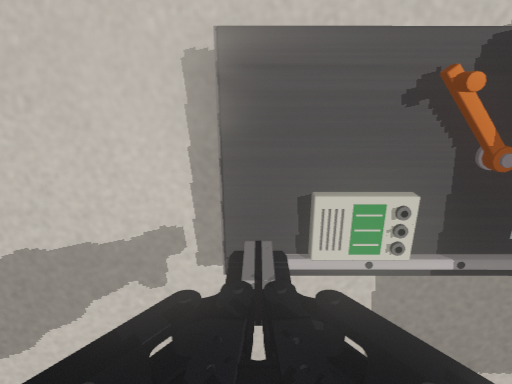

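View pics/t5.png

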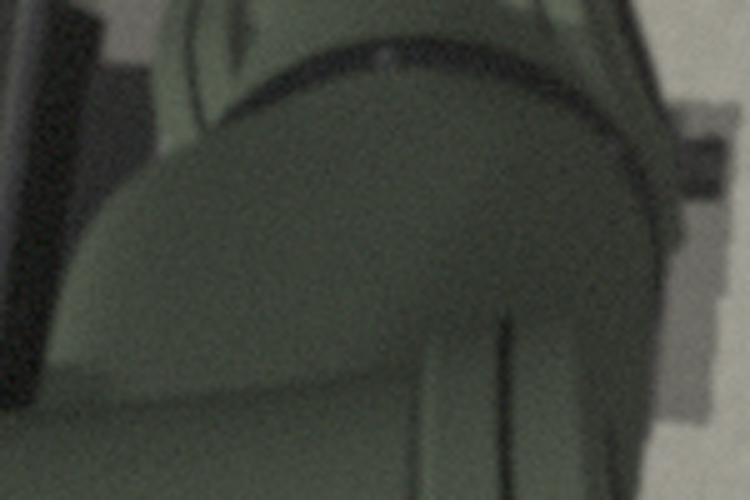

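View pics/s5.png

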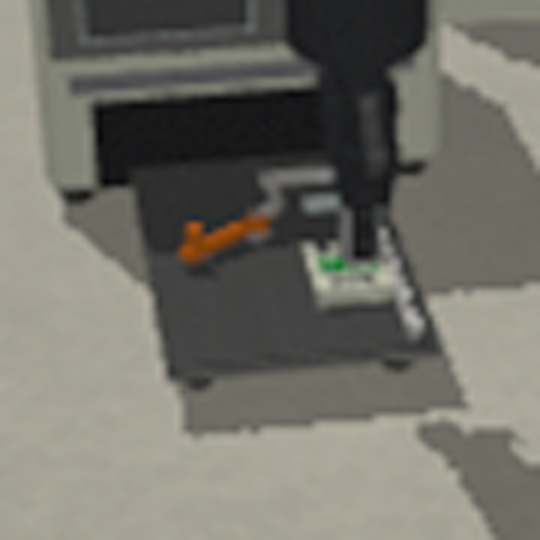

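```bash
python3 - <<'E'
from h import *
s=env.state();p=env.snapshot("wrist");c=cam(p,s);im=p["color"]
cv2.imwrite("pics/w5z.png",cv2.resize(im[180:275,295:435,::-1],None,fx=5,fy=5,interpolation=cv2.INTER_CUBIC))
for n,u,v,z in [("rear top far",313,196,.04),("front far",416,197,.04),("rear near",311,259,.04),("front near",412,260,.04)]:
  print(n,np.round(1000*Mn.T@(ray(c,u,v,z)[:2]-N),1))
E
```

```text
rear top far [ -22.9 -143.2]
front far [-22.2 -81.7]
rear near [  19.8 -142. ]
front near [ 20.5 -77.3]
```

View pics/w5z.png

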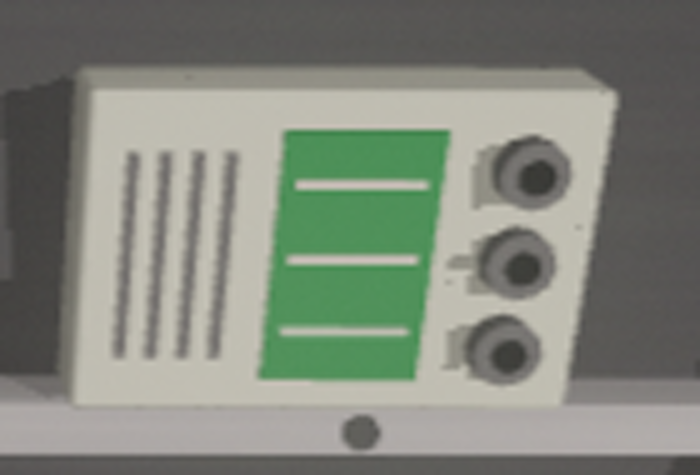

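>>> servo_tool:
  moves:
    - [255,[0,0,0.02],[0,0,0]]
    - [255,[0,0,0.035],[0,0,0]]
    - [255,[0,0,0.04],[0,0,0]]
    - [255,[0,0.01,0.04],[0,0,0]]
    - [255,[0,0.018,0.04],[0,0,0]]
    - [255,[0,0.022,0.04],[0,0,0]]
    - [255,[0,0.025,0.04],[0,0,0]]
    - [255,[0,0.028,0.04],[0,0,0]]
    - [255,[-0.0002,0.032,0.04],[0,0,0]]
    - [255,[-0.0004,0.036,0.04],[0,0,0]]
    - [255,[-0.0006,0.04,0.04],[0,0,0]]
    - [255,[-0.0008,0.044,0.04],[0,0,0]]
    - [255,[-0.001,0.048,0.04],[0,0,0]]
    - [255,[-0.0012,0.052,0.04],[0,0,0]]
    - [255,[-0.0014,0.056,0.04],[0,0,0]]
    - [255,[-0.0016,0.06,0.04],[0,0,0]]
    - [255,[-0.0018,0.064,0.04],[0,0,0]]
    - [255,[-0.002,0.068,0.04],[0,0,0]]
    - [255,[-0.002,0.07,0.04],[0,0,0]]
    - [255,[-0.002,0.07,0.04],[0,0,0]]

```text
clock: 7.87
eef_pos: [0.5793, 0.0949, 0.2069]
eef_rot: [3.142, -0.0, 3.05]
contact_force: [-1.8, 1.0, 6.0]
width: 0.0
```

```bash
python3 - <<'E'
from h import *
rep()
p=env.snapshot("wrist");cv2.imwrite("pics/w6.png",p["color"][:,:,::-1]); 
p=env.snapshot("side");cv2.imwrite("pics/s6.png",cv2.resize(p["color"][130:220,180:270,::-1],None,fx=6,fy=6,interpolation=cv2.INTER_CUBIC))
E
```

```text
t 7.87 tcp nest mm [   2.3 -106. ] z 0.2069 rot [ 3.1416e+00 -3.0000e-04  3.0501e+00] F [-1.86  0.81] 6.02
```

View pics/w6.png

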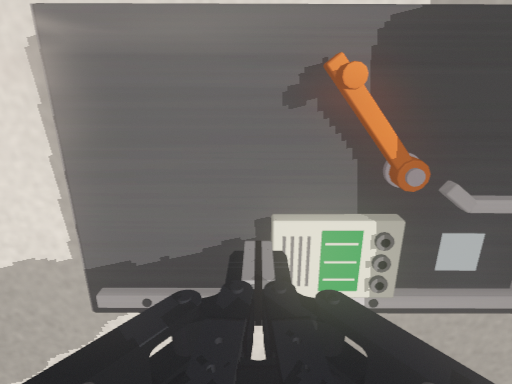

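View pics/s6.png

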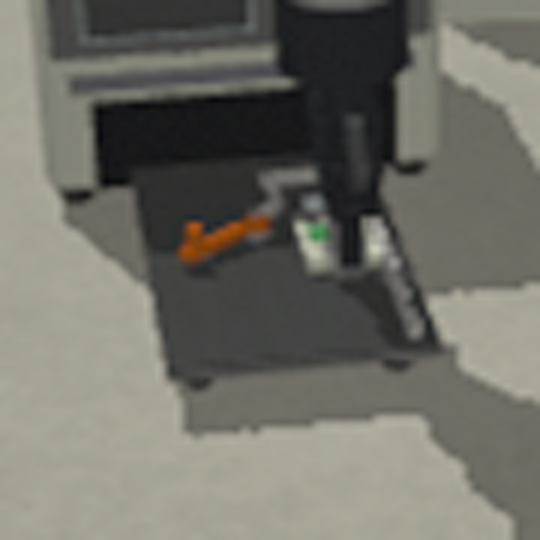

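>>> servo_tool:
  moves:
    - [255,[0,0,-0.0015],[0,0,0]]
    - [255,[0,0,-0.0015],[0,0,0]]

```text
clock: 8.13
eef_pos: [0.5794, 0.0944, 0.2084]
eef_rot: [3.142, 0.0, 3.05]
contact_force: [0.5, 0.4, 0.2]
width: 0.003
```

```bash
python3 - <<'E'
from h import *
s=rep();p=env.snapshot("wrist");c=cam(p,s)
cv2.imwrite("pics/w7z.png",cv2.resize(p["color"][200:310,230:420,::-1],None,fx=4.2,fy=4.2,interpolation=cv2.INTER_CUBIC))
E
```

```text
t 8.13 tcp nest mm [   2.5 -106.5] z 0.2084 rot [3.1416e+00 2.0000e-04 3.0496e+00] F [0.43 0.42] 0.21
```

View pics/w7z.png

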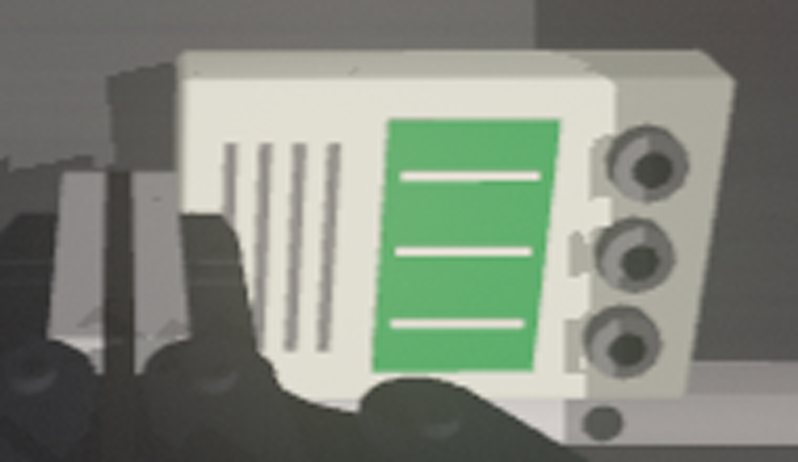

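>>> servo_tool:
  moves:
    - [255,[0,0.002,-0.0005],[0,0,0]]
    - [255,[-0.0002,0.006,-0.0005],[0,0,0]]
    - [255,[-0.0004,0.01,-0.0005],[0,0,0]]
    - [255,[-0.0006,0.014,-0.0005],[0,0,0]]
    - [255,[-0.0008,0.018,-0.0005],[0,0,0]]
    - [255,[-0.001,0.022,-0.0005],[0,0,0]]
    - [255,[-0.0012,0.026,-0.0005],[0,0,0]]
    - [255,[-0.0014,0.03,-0.0005],[0,0,0]]
    - [255,[-0.0016,0.034,-0.0005],[0,0,0]]
    - [255,[-0.0018,0.038,-0.0005],[0,0,0]]
    - [255,[-0.002,0.042,-0.0005],[0,0,0]]
    - [255,[-0.002,0.046,-0.0005],[0,0,0]]
    - [255,[-0.002,0.05,-0.0005],[0,0,0]]
    - [255,[-0.002,0.053,-0.0005],[0,0,0]]
    - [255,[-0.002,0.055,-0.0005],[0,0,0]]
    - [255,[-0.002,0.056,-0.0005],[0,0,0]]
    - [255,[-0.002,0.056,-0.0005],[0,0,0]]

```text
clock: 9.6
eef_pos: [0.5865, 0.15, 0.2087]
eef_rot: [-3.142, -0.0, 3.05]
contact_force: [0.5, -0.0, -0.8]
width: -0.004
```

```bash
python3 - <<'E'
from h import *
s=rep();p=env.snapshot("wrist");c=cam(p,s)
cv2.imwrite("pics/w8z.png",cv2.resize(p["color"][190:310,230:430,::-1],None,fx=4,fy=4,interpolation=cv2.INTER_CUBIC))
E
```

```text
t 9.6 tcp nest mm [  4.4 -50.4] z 0.2087 rot [-3.1415 -0.      3.0498] F [0.49 0.  ] -0.81
```

View pics/w8z.png

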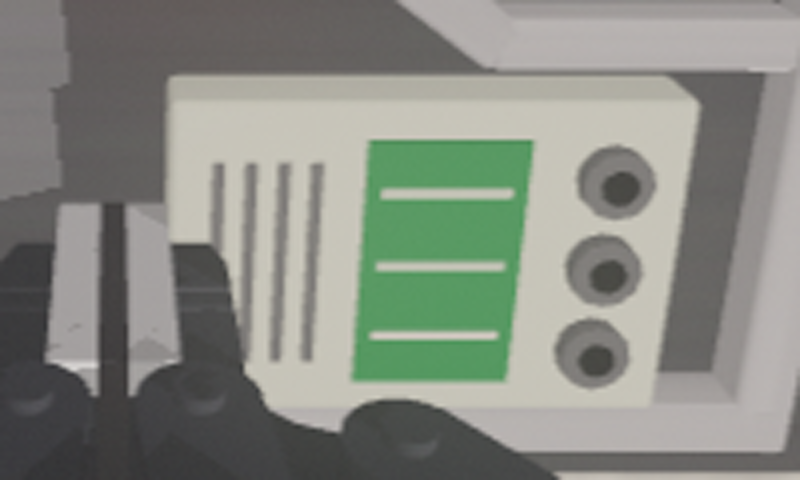

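>>> servo_tool:
  moves:
    - [255,[0,0.002,0],[0,0,0]]
    - [255,[0,0.004,0],[0,0,0]]
    - [255,[0,0.006,0],[0,0,0]]
    - [255,[0,0.008,0],[0,0,0]]
    - [255,[0,0.009,0],[0,0,0]]
    - [255,[0,0.009,0],[0,0,0]]

```text
clock: 10.15
eef_pos: [0.5873, 0.1591, 0.2087]
eef_rot: [3.142, -0.0, 3.05]
contact_force: [-0.5, -0.6, -0.6]
width: 0.002
```

>>> servo_tool:
  moves:
    - [255,[0,0.001,0],[0,0,0]]
    - [255,[0,0.0015,0],[0,0,0]]
    - [255,[0,0.0015,0],[0,0,0]]

```text
clock: 10.4
eef_pos: [0.5875, 0.1603, 0.2087]
eef_rot: [-3.142, -0.0, 3.05]
contact_force: [-0.1, -0.1, -0.6]
width: 0.003
```

>>> servo_tool:
  moves:
    - [255,[0,0.001,0],[0,0,0]]
    - [255,[0,0.0015,0],[0,0,0]]
    - [255,[0,0.0015,0],[0,0,0]]

```text
clock: 10.65
eef_pos: [0.5876, 0.1619, 0.2087]
eef_rot: [-3.142, -0.0, 3.05]
contact_force: [0.6, -0.2, -0.5]
width: -0.002
```

```bash
python3 - <<'E'
from h import *
s=rep();p=env.snapshot("wrist");c=cam(p,s)
cv2.imwrite("pics/w9z.png",cv2.resize(p["color"][190:310,230:430,::-1],None,fx=4,fy=4,interpolation=cv2.INTER_CUBIC))
E
```

```text
t 10.65 tcp nest mm [  4.4 -38.5] z 0.2087 rot [-3.1416e+00 -1.0000e-04  3.0498e+00] F [ 0.66 -0.09] -0.51
```

View pics/w9z.png

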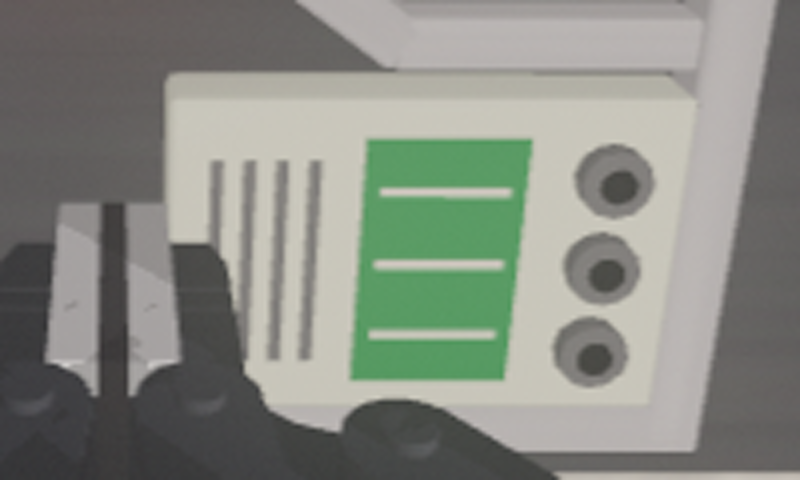

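>>> servo_tool:
  moves:
    - [255,[0,0.0008,0],[0,0,0]]
    - [255,[0,0.0012,0],[0,0,0]]
    - [255,[0,0.0012,0],[0,0,0]]

```text
clock: 10.95
eef_pos: [0.5877, 0.1624, 0.2086]
eef_rot: [-3.14, -0.0, 3.049]
contact_force: [-0.8, -4.5, 0.4]
width: -0.002
```

>>> servo_tool:
  moves:
    - [255,[0,-0.008,0],[0,0,0]]
    - [255,[0,-0.025,0],[0,0,0]]
    - [255,[0,-0.045,-0.02],[0,0,0]]
    - [255,[0,-0.065,-0.04],[0,0,0]]
    - [255,[0,-0.065,-0.07],[0,0,0]]
    - [255,[0,-0.065,-0.1],[0,0,0]]
    - [255,[0,-0.065,-0.1],[0,0,0]]
    - [255,[0,-0.065,-0.1],[0,0,0]]

```text
clock: 11.62
eef_pos: [0.5819, 0.0978, 0.3101]
eef_rot: [3.141, 0.003, 3.049]
contact_force: [0.5, -0.1, -0.6]
width: 0.0
```

```bash
python3 - <<'E'
from h import *
s=rep();p=env.snapshot("wrist");c=cam(p,s)
cv2.imwrite("pics/w10.png",p["color"][:,:,::-1])
cv2.imwrite("pics/w10z.png",cv2.resize(p["color"][150:280,260:440,::-1],None,fx=4.4,fy=4.4,interpolation=cv2.INTER_CUBIC))
E
```

```text
t 11.62 tcp nest mm [   4.6 -102.8] z 0.3101 rot [3.1408e+00 2.6000e-03 3.0493e+00] F [ 0.53 -0.  ] -0.61
```

View pics/w10.png

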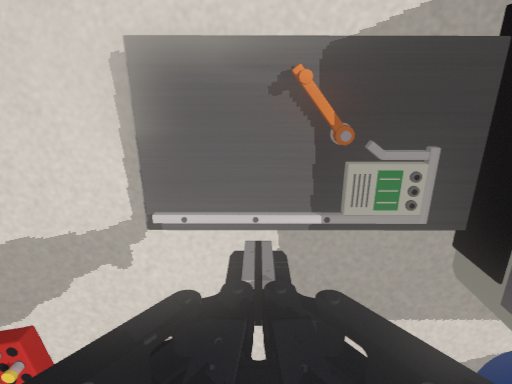

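View pics/w10z.png

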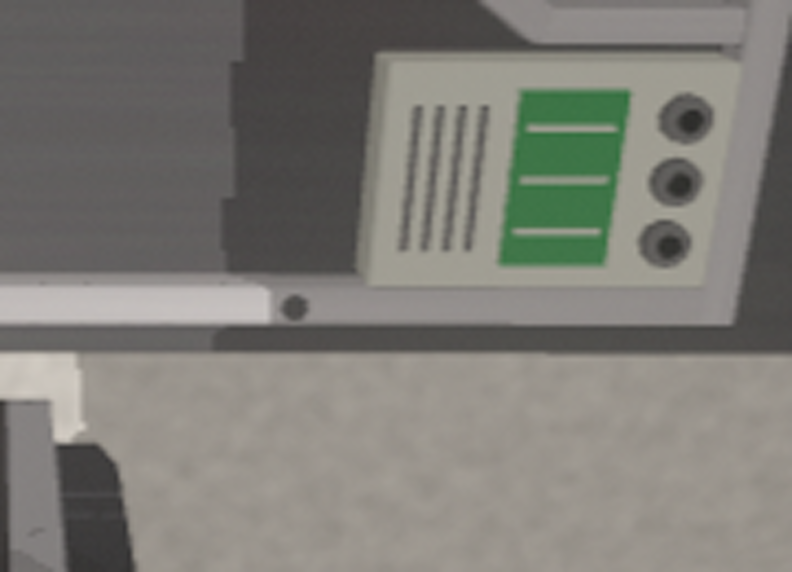

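```bash
python3 - <<'E'
from h import *
s=env.state();p=env.snapshot("wrist");c=cam(p,s)
def g(n,u,v,z): print(n,np.round(1000*Mn.T@(ray(c,260+u/4.4-.5,150+v/4.4-.5,z)[:2]-N),1))
g("chip FR(22,32)",704,286,.04);g("chip RR(22,-32)",369,286,.04);g("chip FL(-22,32)",743,62,.04);g("chip RL(-22,-32)",388,62,.04);g("outer corner(30,40)",735,325,.038)
def g2(n,u,v,z): print(n,np.round(1000*Mn.T@(ray(c,u,v,z)[:2]-N),1))
g2("post",306,75,.054);g2("hub",345.5,134.5,.044)
E
```

```text
chip FR(22,32) [19.7 30.4]
chip RR(22,-32) [ 19.6 -32.3]
chip FL(-22,32) [-23.2  30.2]
chip RL(-22,-32) [-23.2 -32.7]
outer corner(30,40) [28.6 38.8]
post [-87.3 -70.4]
hub [-46.3 -37.5]
```

>>> servo_tool:
  moves:
    - [255,[0.035,0.01,0],[0,0,0]]
    - [255,[0.07,0.02,0],[0,0,0]]
    - [255,[0.1,0.03,0],[0,0,0]]
    - [255,[0.115,0.033,0],[0,0,0]]
    - [255,[0.115,0.033,0],[0,0,0]]
    - [255,[0.115,0.033,0.03],[0,0,0]]
    - [255,[0.115,0.033,0.06],[0,0,0]]
    - [255,[0.115,0.033,0.08],[0,0,0]]
    - [255,[0.115,0.033,0.09],[0,0,0]]
    - [255,[0.115,0.033,0.0925],[0,0,0]]
    - [255,[0.115,0.033,0.0925],[0,0,0]]
    - [255,[0.115,0.033,0.0925],[0,0,0]]

```text
clock: 12.72
eef_pos: [0.4705, 0.1416, 0.2169]
eef_rot: [3.141, 0.001, 3.049]
contact_force: [-0.2, -0.4, 0.1]
width: -0.001
```

```bash
python3 - <<'E'
from h import *
s=rep()
p=env.snapshot("wrist");cv2.imwrite("pics/w11.png",p["color"][:,:,::-1])
p=env.snapshot("side");cv2.imwrite("pics/s11.png",cv2.resize(p["color"][130:220,180:270,::-1],None,fx=6,fy=6,interpolation=cv2.INTER_CUBIC))
L=.053
for ph in [-141,-125,-110,-90,-75,-60,-45,-30,-15,0]:
  a=np.radians(ph);P=np.array([-45+53*np.cos(a),-37.5+53*np.sin(a)]);print(ph,np.round(P,1))
E
```

```text
t 12.72 tcp nest mm [-110.3  -69.5] z 0.2169 rot [3.1414e+00 6.0000e-04 3.0495e+00] F [-0.21 -0.41] 0.07
-141 [-86.2 -70.9]
-125 [-75.4 -80.9]
-110 [-63.1 -87.3]
-90 [-45.  -90.5]
-75 [-31.3 -88.7]
-60 [-18.5 -83.4]
-45 [ -7.5 -75. ]
-30 [  0.9 -64. ]
-15 [  6.2 -51.2]
0 [  8.  -37.5]
```

View pics/w11.png

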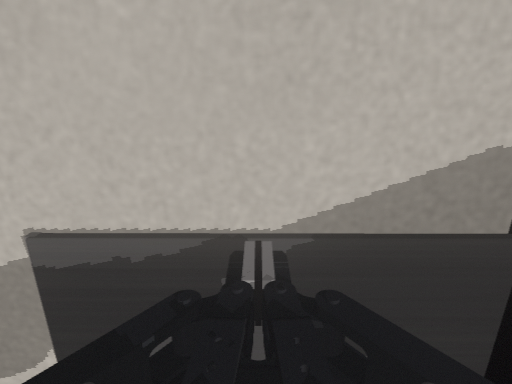

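View pics/s11.png

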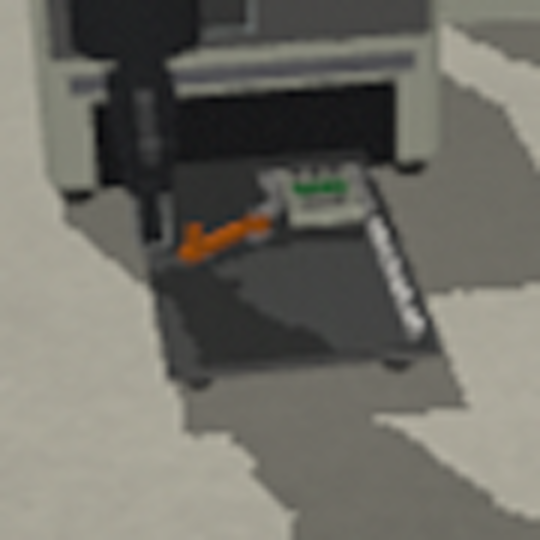

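>>> servo_tool:
  moves:
    - [255,[-0.004,-0.001,-0.001],[0,0,0]]
    - [255,[-0.008,-0.002,-0.001],[0,0,0]]
    - [255,[-0.012,-0.005,-0.001],[0,0,0]]
    - [255,[-0.0155,-0.0085,-0.001],[0,0,0]]
    - [255,[-0.019,-0.0115,-0.001],[0,0,0]]
    - [255,[-0.023,-0.0138,-0.001],[0,0,0]]
    - [255,[-0.027,-0.016,-0.001],[0,0,0]]
    - [255,[-0.031,-0.0178,-0.001],[0,0,0]]
    - [255,[-0.036,-0.0193,-0.001],[0,0,0]]
    - [255,[-0.041,-0.0203,-0.001],[0,0,0]]
    - [255,[-0.045,-0.0208,-0.001],[0,0,0]]
    - [255,[-0.049,-0.021,-0.001],[0,0,0]]
    - [255,[-0.049,-0.021,-0.001],[0,0,0]]

```text
clock: 13.9
eef_pos: [0.5179, 0.1162, 0.2172]
eef_rot: [3.141, 0.001, 3.049]
contact_force: [0.6, -0.2, 0.5]
width: -0.0
```

```bash
python3 - <<'E'
from h import *
s=rep()
p=env.snapshot("wrist");cv2.imwrite("pics/w12.png",p["color"][:,:,::-1])
p=env.snapshot("side");cv2.imwrite("pics/s12.png",cv2.resize(p["color"][130:220,180:270,::-1],None,fx=6,fy=6,interpolation=cv2.INTER_CUBIC))
E
```

```text
t 13.9 tcp nest mm [-60.8 -90.4] z 0.2172 rot [3.1413e+00 9.0000e-04 3.0494e+00] F [ 0.65 -0.14] 0.46
```

View pics/w12.png

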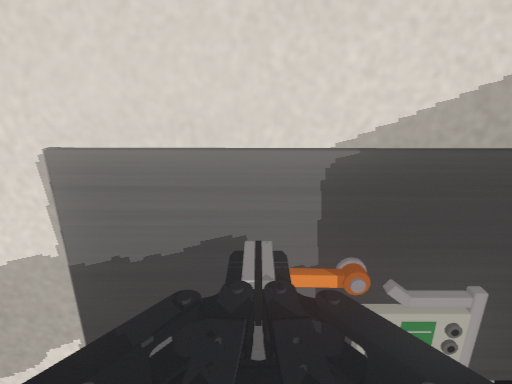

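View pics/s12.png

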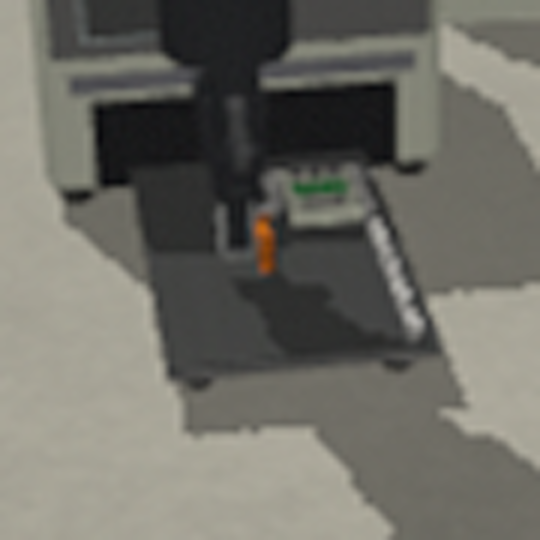

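>>> servo_tool:
  moves:
    - [255,[-0.004,0.0003,0],[0,0,0]]
    - [255,[-0.009,0.001,0],[0,0,0]]
    - [255,[-0.0135,0.0017,0],[0,0,0]]
    - [255,[-0.018,0.0032,0],[0,0,0]]
    - [255,[-0.022,0.005,0],[0,0,0]]
    - [255,[-0.0263,0.007,0],[0,0,0]]
    - [255,[-0.03,0.0096,0],[0,0,0]]
    - [255,[-0.034,0.0127,0],[0,0,0]]
    - [255,[-0.0373,0.0154,0],[0,0,0]]
    - [255,[-0.0404,0.0188,0],[0,0,0]]
    - [255,[-0.0404,0.0188,0],[0,0,0]]

```text
clock: 14.92
eef_pos: [0.5596, 0.132, 0.2172]
eef_rot: [3.141, 0.001, 3.05]
contact_force: [-0.4, 0.3, -0.2]
width: -0.004
```

```bash
python3 - <<'E'
from h import *
s=rep()
p=env.snapshot("wrist");cv2.imwrite("pics/w13.png",p["color"][:,:,::-1])
p=env.snapshot("side");cv2.imwrite("pics/s13.png",cv2.resize(p["color"][130:220,180:270,::-1],None,fx=6,fy=6,interpolation=cv2.INTER_CUBIC))
E
```

```text
t 14.92 tcp nest mm [-20.8 -70.8] z 0.2172 rot [3.1410e+00 5.0000e-04 3.0501e+00] F [-0.47  0.22] -0.24
```

View pics/w13.png

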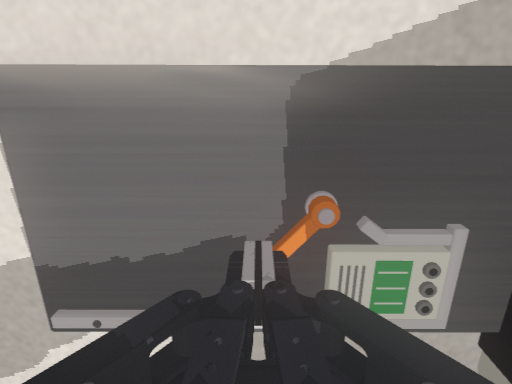

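View pics/s13.png

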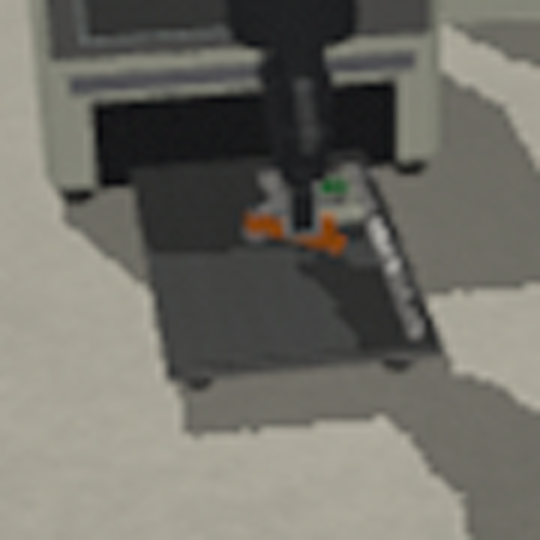

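>>> servo_tool:
  moves:
    - [255,[0.005,0,0],[0,0,0]]
    - [255,[0.005,0,-0.025],[0,0,0]]
    - [255,[0.005,-0.015,-0.03],[0,0,0]]
    - [255,[-0.01,-0.03,-0.03],[0,0,0]]
    - [255,[-0.019,-0.032,-0.03],[0,0,0]]
    - [255,[-0.019,-0.032,-0.03],[0,0,0]]
    - [255,[-0.019,-0.032,-0.01],[0,0,0]]
    - [255,[-0.019,-0.032,0],[0,0,0]]
    - [255,[-0.019,-0.032,0],[0,0,0]]
    - [255,[-0.019,-0.032,0],[0,0,0]]

```text
clock: 15.85
eef_pos: [0.5746, 0.0981, 0.217]
eef_rot: [-3.141, -0.001, 3.05]
contact_force: [0.3, -0.1, 0.9]
width: 0.001
```

```bash
python3 - <<'E'
from h import *
s=rep()
p=env.snapshot("wrist");cv2.imwrite("pics/w14.png",p["color"][:,:,::-1])
E
```

```text
t 15.85 tcp nest mm [  -2.7 -103.2] z 0.217 rot [-3.1413e+00 -1.3000e-03  3.0504e+00] F [ 0.35 -0.04] 0.88
```

View pics/w14.png

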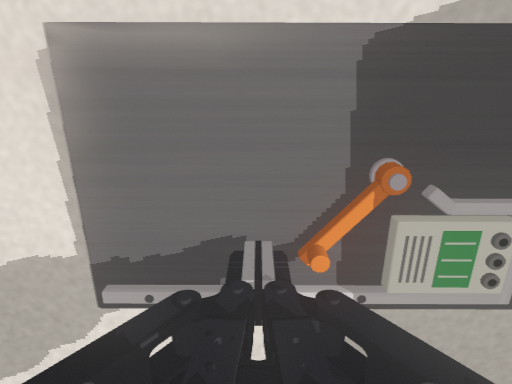

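>>> servo_tool:
  moves:
    - [255,[0,0.006,0],[0,0,0]]
    - [255,[0,0.01,0],[0,0,0]]
    - [255,[0,0.014,0],[0,0,0]]
    - [255,[0,0.018,0],[0,0,0]]
    - [255,[-0.002,0.022,0],[0,0,0]]
    - [255,[-0.004,0.026,0],[0,0,0]]
    - [255,[-0.006,0.03,0],[0,0,0]]
    - [255,[-0.0075,0.034,0],[0,0,0]]
    - [255,[-0.009,0.038,0],[0,0,0]]
    - [255,[-0.01,0.041,0],[0,0,0]]
    - [255,[-0.0105,0.044,0],[0,0,0]]
    - [255,[-0.0105,0.044,0],[0,0,0]]

```text
clock: 16.9
eef_pos: [0.5896, 0.1412, 0.2171]
eef_rot: [3.141, -0.0, 3.05]
contact_force: [-0.2, 0.1, 0.2]
width: 0.003
```

```bash
python3 - <<'E'
from h import *
s=rep()
p=env.snapshot("wrist");cv2.imwrite("pics/w15.png",p["color"][:,:,::-1])
E
```

```text
t 16.9 tcp nest mm [  8.2 -58.9] z 0.2171 rot [ 3.1412e+00 -2.0000e-04  3.0503e+00] F [-0.17  0.1 ] 0.17
```

View pics/w15.png

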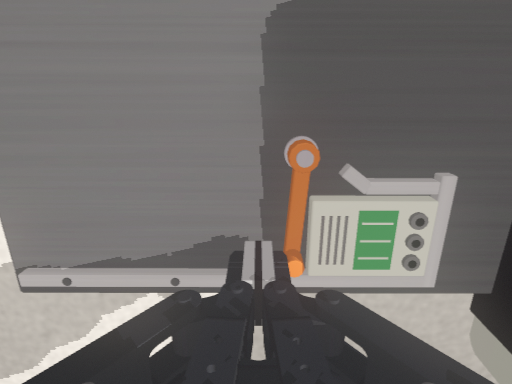

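>>> servo_tool:
  moves:
    - [255,[0,0.0015,0],[0,0,0]]
    - [255,[0,0.003,0],[0,0,0]]
    - [255,[0,0.003,0],[0,0,0]]

```text
clock: 17.2
eef_pos: [0.5898, 0.1437, 0.2172]
eef_rot: [-3.142, -0.0, 3.05]
contact_force: [0.6, -0.0, 0.4]
width: -0.001
```

>>> servo_tool:
  moves:
    - [255,[0,0.0015,0],[0,0,0]]
    - [255,[0,0.0025,0],[0,0,0]]
    - [255,[0,0.0025,0],[0,0,0]]

```text
clock: 17.45
eef_pos: [0.5901, 0.1458, 0.2171]
eef_rot: [-3.141, -0.0, 3.05]
contact_force: [0.9, -3.6, -0.4]
width: -0.004
```

>>> servo_tool:
  moves:
    - [255,[0,0.001,0],[0,0,0]]
    - [255,[0,0.0015,0],[0,0,0]]
    - [255,[0,0.0015,0],[0,0,0]]

```text
clock: 17.7
eef_pos: [0.5902, 0.1465, 0.2171]
eef_rot: [-3.14, -0.0, 3.049]
contact_force: [-0.0, -8.6, 2.0]
width: 0.001
```

```bash
python3 - <<'E'
from h import *
s=rep()
p=env.snapshot("wrist");cv2.imwrite("pics/w16.png",cv2.resize(p["color"][130:300,230:450,::-1],None,fx=3.4,fy=3.4,interpolation=cv2.INTER_CUBIC))
E
```

```text
t 17.7 tcp nest mm [  8.4 -53.6] z 0.2171 rot [-3.1395e+00 -4.0000e-04  3.0489e+00] F [ 0.78 -8.61] 1.95
```

View pics/w16.png

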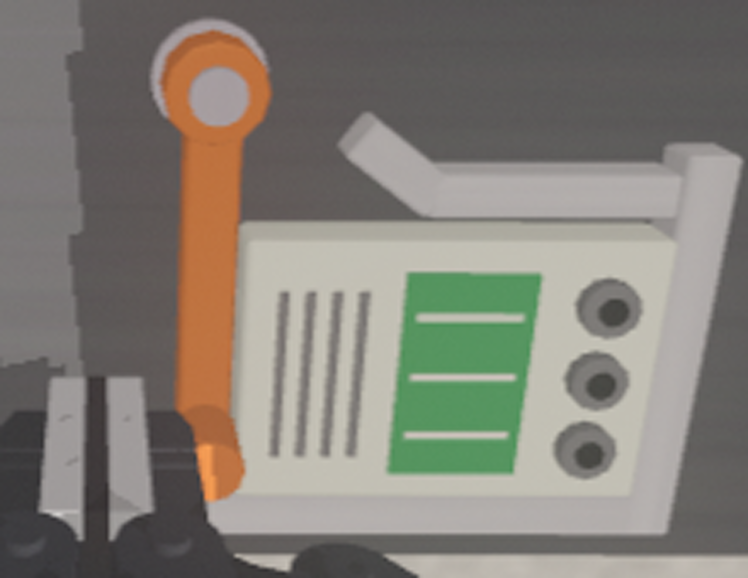

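>>> servo_tool:
  moves:
    - [255,[0,-0.005,0],[0,0,0]]
    - [255,[0,-0.03,0],[0,0,0]]
    - [255,[0,-0.05,-0.02],[0,0,0]]
    - [255,[0,-0.05,-0.06],[0,0,0]]
    - [255,[0,-0.05,-0.1],[0,0,0]]
    - [255,[0,-0.05,-0.12],[0,0,0]]
    - [255,[0,-0.05,-0.12],[0,0,0]]
    - [255,[0,-0.05,-0.12],[0,0,0]]
    - [255,[0,-0.05,-0.12],[0,0,0]]

```text
clock: 18.5
eef_pos: [0.5854, 0.0978, 0.3365]
eef_rot: [-3.141, -0.001, 3.05]
contact_force: [0.3, -0.1, -0.6]
width: 0.002
```

```bash
python3 - <<'E'
from h import *
s=rep();p=env.snapshot("wrist");c=cam(p,s)
cv2.imwrite("pics/w17.png",cv2.resize(p["color"][120:270,270:450,::-1],None,fx=4,fy=4,interpolation=cv2.INTER_CUBIC))
E
```

```text
t 18.5 tcp nest mm [   8.1 -102.5] z 0.3365 rot [-3.1415e+00 -1.0000e-03  3.0500e+00] F [ 0.28 -0.06] -0.55
```

View pics/w17.png

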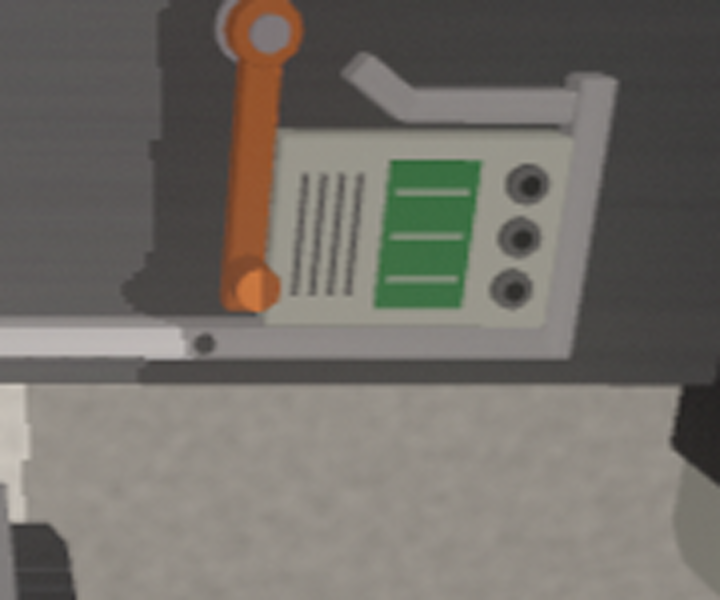

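```bash
python3 - <<'E'
from h import *
s=env.state();p=env.snapshot("wrist");c=cam(p,s)
def g(n,u,v,z):
    r=1000*Mn.T@(ray(c,270+u/4-.5,120+v/4-.5,z)[:2]-N); print(n,np.round(r,1)); return r
g("FR(22,32)",545,328,.04);g("RR(22,-32)",262,326,.04);g("FL(-22,32)",572,137,.04);g("outer corner(30,40)",572,358,.038)
h=g("hub",270,33,.044);q=g("post(8,-37.5)",257,288,.054);d=q-h;print("angle from shut",np.arctan2(d[1],d[0]))
E
```

```text
FR(22,32) [21.4 31.2]
RR(22,-32) [ 20.9 -32.8]
FL(-22,32) [-22.3  30.4]
outer corner(30,40) [29.5 39.6]
hub [-44.9 -37.3]
post(8,-37.5) [  7.2 -38.3]
angle from shut -0.01849017534472562
```

```bash
python3 - <<'E'
from rig import env
print(env.close_job())
E
```

```text
the job is handed in; nothing more can be done
None
```

The chip is loaded and the keeper is shut, and I handed the job in at about 18.5 s of the 54 s allowed. The job reported no verdict, so the results below come from my own checks.

- **Rail:** I pushed the chip sideways with the closed fingertips. It met the rail at 5.6 N, about 111 mm short of the nest. The wrist picture showed it square and flush.
- **Corner:** I slid it along the rail from behind until it met the end stop at 4.5 N.
- **Keeper:** I pushed the post round in two strokes until it met its stop at 8.6 N, then backed the arm off clear of everything.

The last wrist picture puts the chip within about 1 mm of home at both rail and stop, and square. It puts the keeper at about 2.60 rad of its 2.618.

- **Camera offset:** camera readings were about 1 mm off at the known corner of the rail and stop, so I judged the chip's seating partly against those edges.
- **Brief press on the chip:** during the slide I read about 6 N upward, most likely a knuckle resting on the chip's top. I raised the tool 1.5 mm and it went away. The chip still looked flat and flush afterwards.
- **Bystanders:** I didn't check them with a final picture. The arm felt no unexpected contact, and its path stayed over the reader and tray.

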